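# Gauge the toaster slots on the breakfast buffet

### The job

Take the wooden slot gauge out of its rest. Set the foot of its blade on the toaster whose slot has closed up, blade lengthwise over the middle of the slot, and press down for a moment to confirm that it jams at the mouth; then slide the blade down into the wide slot of the other toaster until its shoulder rests on the toaster's top, and leave it standing there.

Things in the scene. Friction and masses are not known exactly. Their poses are not given: they have to be found in the camera images.
- gauge_handle (a point): Centre of the handle of the slot gauge, a loose upright one-piece pale wooden tool, 150 g, 136 mm tall: at the bottom a blade (see gauge_foot), then a shoulder plate 70 (x) x 66 (y) x 12 mm, on top a handle 40 (x) x 26 (y) x 64 mm high. This point is half-way up the handle, 104 mm above the blade's foot; z points up. It starts with its blade hanging in a dark wooden rest (see gauge_foot)
- gauge_foot (a point): Centre of the flat underside of the gauge's blade, which is 60 mm wide (x), 16 mm thick (y), 60 mm high; axes as the handle. At the start it hangs in the pocket (74 x 26 mm) of the fixed rest (104 x 60 mm, 85 mm high), the shoulder lying on the rest's top, foot 25 mm above the counter: lift 65 mm or more straight up to clear it
- stuck_slot (a point): Centre of the slot's mouth, on the flat top, of the toaster whose slot has closed up to 8 mm (too narrow for the blade). Steel and black single-slot toaster, fixed, 200 x 120 mm, 160 mm high (this point is 160 mm above the counter); x runs along the 140 mm length of the slot, y across its width, z up
- wide_slot (a point): Centre of the slot's mouth, on the flat top, of the other toaster, same make and size, fixed; its slot is 36 mm wide (y), 140 mm long (x) and 100 mm deep, so the blade enters and the shoulder plate stops on the top with the foot 60 mm below this point
Mind the look-alikes: they are no part of the job. Leave any yellow look-alike of the part that bears gauge_handle alone.

How it is judged:
On the way:
1. the blade's foot is pressed on the mouth of the closed-up slot, lengthwise over its middle, and does not go in (horizontal distance between gauge_foot and stuck_slot below 0.02 m and z of gauge_foot in the frame of stuck_slot between -0.006 and 0.006 m and angle between the x axis of gauge_foot and the x axis of stuck_slot, either way round below 0.3 rad and angle between gauge_foot's own z axis and vertical below 0.2 rad and contact force between gauge and stuck above 1 N), for 0.2 s.
At the end, for the whole second after the job is handed in: After the jam test the gauge stands released and upright (within 8 degrees) in the wide slot, its blade at least 52 mm down (60 mm is fully home, shoulder on the toaster's top) (z of gauge_foot in the frame of wide_slot below -0.052 m and horizontal distance between gauge_foot and wide_slot below 0.045 m and angle between gauge_foot's own z axis and vertical below 0.15 rad); the robot touches nothing.
It also fails if it takes over 51 s, if anything falls off the work surface, if the arm or the gripper's body presses on something with over 40 N, if the wrist force passes 120 N, or if a joint passes its speed limit or range.

### The arm

A 6-joint arm with a two-finger parallel gripper is mounted at the origin on the work surface. World frame = base frame: x ahead of the robot, y to its left, z up, the work surface at z = 0. Lengths are in m, angles in rad, forces in N, time in s.
With the tool pointing down it reaches from about 0.275 to 0.875 m from the base axis. Payload 12.5 kg.
Tool frame: the origin (TCP) lies at the very end of the fingers, on their centre line; the grasp point (between the pads) lies 19 mm behind it; z points along the fingers, y is the line along which they close (so a half turn about z gives the same grasp; the last joint's range is limited). The gripper opens to 85 mm and grips with 20 to 120 N. Pads are 22 mm wide; open, the fingers measure 114 mm over their backs; the gripper's body (76 mm by 85 mm) begins 54 mm behind the grasp point. The pads swing forward as they close: fully open they stand 13 mm farther back than shut.
Start: joints at [-1.406, 0.351, 1.652, -0, 1.139, -0.085], TCP at [0.136, -0.533, 0.231] pointing down, gripper open.
Joint ranges: [-2.75, 2.75], [-0.79, 2.1], [0.01, 2.65], [-1.57, 4.71], [0.07, 3.14], [-2.87, 2.87]. Speed limits (rad/s): [2.22, 2.22, 2.79, 3.14, 3.14, 3.14].

### API

Orientations are given as a 3x3 rotation matrix whose columns are the frame's x, y, z axes.
In Python, from bench import manip gives the robot as it stands. Calls block until the motion is done:
- manip.move_ptp(position, orientation): joint-space move of the TCP to a pose.
- manip.move_l(position, attitude=None, max_speed=0.15): straight line of the TCP; attitude=None keeps the orientation; max_speed is the mean speed in m/s.
- manip.move_j(angles): joint-space move.
- manip.set_gripper(opening, effort=None): opening from 0.0 (shut) to 1.0 (fully open); effort is the grip in N (None keeps the last); returns when the fingers have stopped.
- manip.dwell(seconds).
- manip.inverse_kinematics(position, orientation): joint angles nearest the present ones, or None.
- manip.grab_frame(name): name is "scene" or "top"; returns (picture, depth): 480x640x3 uint8, red, green, blue; 480x640 float32, m along the optical axis (not along the pixel's ray), 0 where there is no reading.
- manip.get_calibration(name): a dict with "camera_matrix" (3x3 intrinsics, pixels), "k1" (the pictures are not rectified: a ray, as slopes to the right and down, at radius r is drawn at 1 + k1 r^2 times it, then the intrinsics apply), "R" (3x3) and "t" (3): a world point X has camera coordinates R X + t. Camera axes: x right, y down, z forward; pixel columns grow to the right and rows downward; lengths in m; the calibration is good to about 2 mm. A picture is of the moment at which its call begins. get_calibration takes no time and is no camera call.
A pose or a line that the arm cannot do raises manip.Unreachable and nothing moves.
- manip.sign_off(): hands the job in; it is judged then, once.
Trained networks look in the newest picture that a camera, given by its name, has taken for a name from the list of things; names that differ only in an ending like _2 or _b are one class to them, and where a whole thing is asked for, a point or a joint stands for the part that bears it (a point fixed in the world has none). Each returns a list of dicts, best first, with "confidence" (0 to 1); they miss things now and then, are a little off and sometimes report something else, mostly with a low value. They report only what shows in the picture. A call takes as long as a camera call. They do not tell look-alikes from the thing itself.
- manip.look_for(camera, name): "at" ([x, y, z] in m, in world coordinates, good to about 4 mm: the middle of the surface that is visible of it).
Readings, each from a call of its own:
- manip.current_time(): time.
- manip.current_qpos(): joint angles.
- manip.current_joint_vel(): joint speeds.
- manip.current_joint_torque(): joint torques, N m.
- manip.current_ee_pos(): TCP position.
- manip.current_tcp_rot(): TCP orientation.
- manip.current_force(): force on the tool from outside, world axes, zero at the start.
- manip.current_ft_torque(): the same for the moment, N m.
- manip.current_grip_width(): opening from 0.0 (shut) to 1.0 (fully open).
- manip.current_grip_force(): force on a finger pad.
Only numpy, scipy, OpenCV 4.12 (cv2) and the standard library are available. Lean on these libraries where they do the work, as an engineer would, in place of code of your own. Each camera call takes 0.05 s, during which the arm holds its last target. There are 200 camera calls.

## Working session

There is one attempt and no reset: what is moved stays moved. The work goes in short steps, each a Python script; the robot and the scene stay as the last script left them, time stands still between calls to the robot, and variables do not carry over. Pictures are saved under pics/ and viewed, at most 10 in all, crops included, and the job is handed in when it is done.

```bash
mkdir -p pics
python3 - <<'E'
from bench import manip
import cv2,numpy as np
for c in("scene","top"):
    p,d=manip.grab_frame(c); cv2.imwrite(f"pics/{c}0.png",p[:,:,::-1]); np.save(f"{c}_d.npy",d); np.save(f"{c}_p.npy",p)
    for n in("gauge_handle","gauge_foot","stuck_slot","wide_slot"):
        print(c,n,[(np.round(o["at"],3).tolist(),round(o["confidence"],2)) for o in manip.look_for(c,n)])
    k=manip.get_calibration(c);print({a:np.round(b,3).tolist() for a,b in k.items()})
print(manip.current_time())
E
```

```text
scene gauge_handle [([0.436, 0.159, 0.072], 0.95), ([0.548, 0.295, 0.094], 0.91), ([0.681, 0.259, 0.071], 0.84), ([0.384, 0.285, 0.071], 0.83)]
scene gauge_foot [([0.68, 0.258, 0.075], 0.81), ([0.44, 0.158, 0.072], 0.74), ([0.383, 0.285, 0.072], 0.66), ([0.548, 0.294, 0.098], 0.58)]
scene stuck_slot [([0.603, 0.007, 0.159], 0.61)]
scene wide_slot [([0.614, -0.237, 0.135], 0.73)]
{'camera_matrix': [[512.057, 0.0, 316.034], [0.0, 512.057, 239.506], [0.0, 0.0, 1.0]], 'k1': -0.146, 'R': [[-0.457, 0.89, 0.013], [0.684, 0.36, -0.635], [-0.569, -0.281, -0.773]], 't': [0.231, -0.281, 1.359]}
top gauge_handle [([0.423, 0.15, 0.072], 0.86), ([0.377, 0.269, 0.072], 0.85), ([0.525, 0.287, 0.099], 0.74)]
top gauge_foot [([0.525, 0.29, 0.099], 0.98), ([0.424, 0.15, 0.069], 0.95), ([0.657, 0.249, 0.074], 0.74), ([0.376, 0.273, 0.072], 0.69)]
top stuck_slot [([0.546, -0.015, 0.158], 0.96)]
top wide_slot [([0.58, -0.269, 0.161], 0.9)]
{'camera_matrix': [[589.336, 0.0, 314.833], [0.0, 589.336, 235.475], [0.0, 0.0, 1.0]], 'k1': -0.011, 'R': [[0.025, -1.0, 0.013], [-0.992, -0.027, -0.12], [0.12, -0.01, -0.993]], 't': [-0.029, 0.522, 1.08]}
0.5
```

View pics/scene0.png

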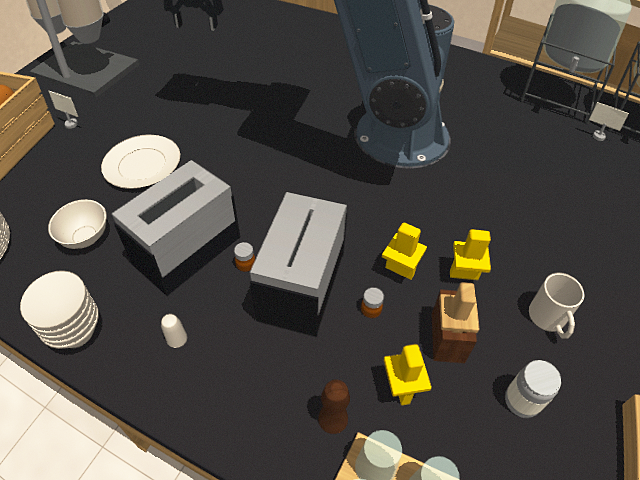

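View pics/top0.png

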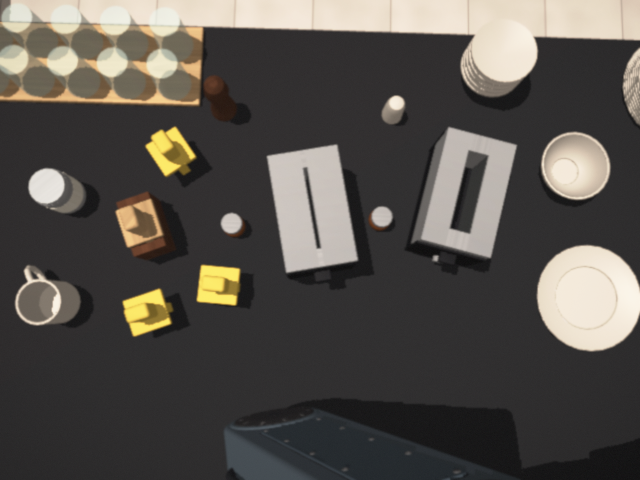

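The scene picture shows the pale gauge in its dark rest at (460,310), yellow look-alikes around it, the stuck toaster at (303,240) and the wide one at (172,205). In the top picture the gauge is at (142,222), the stuck slot at (312,207) and the wide slot at (468,192). The two cameras' reports differ by 2–5 cm, so I'll check the geometry with my own deprojection.

```bash
cat > h.py <<'E'
import numpy as np,cv2
from bench import manip
def cloud(c,d):
    k=manip.get_calibration(c);K=np.array(k["camera_matrix"]);R=np.array(k["R"]);t=np.array(k["t"])
    v,u=np.mgrid[:480,:640];uv=np.stack([u,v],-1).reshape(-1,1,2).astype(float)
    s=cv2.undistortPoints(uv,K,np.array([k["k1"],0,0,0.]),).reshape(480,640,2)
    C=np.dstack([s,np.ones((480,640))])*d[...,None]
    return (C-t)@R
def top_rect(P,d,m):
    (c,s,a)=cv2.minAreaRect((P[m][:,:2]*1000).astype(np.float32)); return c,s,a
E
python3 - <<'E'
from h import *
for c in("scene","top"):
    d=np.load(c+"_d.npy");p=np.load(c+"_p.npy").astype(int);P=cloud(c,d)
    dark=(p.max(2)<40)&(d>0)&(abs(P[...,2])<.04)
    A=P[dark];f=np.linalg.lstsq(np.c_[A[:,:2],np.ones(len(A))],A[:,2],rcond=None)[0];print(c,"table",f.round(4),len(A))
    grey=(p.max(2)-p.min(2)<30)&(p.min(2)>90)&(d>0)&(abs(P[...,2]-.16)<.012)
    n,l,st,_=cv2.connectedComponentsWithStats(grey.astype(np.uint8))
    for i in range(1,n):
        if st[i,4]>800:
            m=l==i;print("grey",st[i],P[m][:,2].mean().round(4),np.median(P[m],0).round(4),top_rect(P,d,m))
    y=(p[...,0]>150)&(p[...,1]>110)&(p[...,2]<70)
    wood=(p[...,0]>150)&(p[...,2]>70)&(p[...,0]-p[...,2]>40)&(d>0)
    for lo,hi in((.085,.107),(.15,.172)):
        m=wood&(P[...,2]>lo)&(P[...,2]<hi)&(P[...,1]>.2)&(P[...,1]<.36)&(P[...,0]>.45)&(P[...,0]<.62)
        if m.sum()>20: print("wood",lo,m.sum(),P[m].mean(0).round(4),top_rect(P,d,m))
# robot check: TCP/flange projections
for c in("scene","top"):
    k=manip.get_calibration(c);K=np.array(k["camera_matrix"])
    X=np.array([[0,0,0.],[.136,-.533,.231],[.09,0,0],[0,.09,0]])
    print(c,cv2.projectPoints(X,cv2.Rodrigues(np.array(k["R"]))[0],np.array(k["t"]),K,np.array([k["k1"],0,0,0.]))[0].reshape(-1,2).round(0).tolist())
E
```

```text
scene table [0.0026 0.001  0.0011] 21428
grey [ 112  160  119   90 4084] 0.159 [ 0.5988 -0.2614  0.1594] ((589.441650390625, -273.31085205078125), (125.02831268310547, 202.1895751953125), 76.32410430908203)
grey [ 250  192   97  101 5787] 0.1594 [ 0.568  -0.0034  0.1597] ((555.372314453125, -7.831199645996094), (204.20436096191406, 120.98925018310547), 11.209504127502441)
wood 0.085 586 [0.5437 0.3025 0.0967] ((531.1173095703125, 298.0804138183594), (70.71250915527344, 65.72348022460938), 19.591100692749023)
wood 0.15 271 [0.5329 0.2982 0.1605] ((531.4154663085938, 297.866943359375), (39.09300994873047, 24.563064575195312), 20.476892471313477)
top table [ 0.0033 -0.0016 -0.0015] 19735
grey [ 419  127   98  131 6788] 0.1592 [ 0.5872 -0.2712  0.1593] ((589.84033203125, -272.5047302246094), (121.60948944091797, 202.00469970703125), 76.44112396240234)
grey [ 267  145   90  128 8119] 0.1592 [ 0.5527 -0.0072  0.1592] ((554.8740234375, -7.086891174316406), (200.83644104003906, 120.2669448852539), 11.130149841308594)
wood 0.085 611 [0.5271 0.2951 0.0958] ((531.1146850585938, 299.1207275390625), (73.35356140136719, 64.98883819580078), 21.1308536529541)
wood 0.15 322 [0.5293 0.2979 0.1595] ((529.6023559570312, 298.1395263671875), (39.08646011352539, 25.28615951538086), 18.999662399291992)
scene [[402.0, 135.0], [197.0, 32.0], [390.0, 154.0], [434.0, 145.0]]
top [[299.0, 519.0], [657.0, 486.0], [300.0, 469.0], [250.0, 518.0]]
```

Both cloud fits agree and the heights and sizes match: gauge (0.5305, 0.298) yaw 20°, stuck slot (0.555, −0.0075) yaw 11.2°, wide slot (0.5896, −0.273) yaw −13.6°. The networks were off; I use the fits.

```bash
cat >> h.py <<'E'
def Rz(deg,flip=1):
    a=np.radians(deg);x=flip*np.array([np.cos(a),np.sin(a),0]);z=np.array([0,0,-1.]);return np.c_[x,np.cross(z,x),z]
G=np.array([.5305,.298]);S=np.array([.555,-.0075]);W=np.array([.5896,-.273])
E
python3 - <<'E'
from h import *
for f in(1,-1):
    for p,a,zs in((G,20,(.25,.113)),(S,11.2,(.28,.248)),(W,-13.6,(.28,.188))):
        for z in zs:
            q=manip.inverse_kinematics([*p,z],Rz(a,f));print(f,p,z,None if q is None else np.round(q,2))
fl=1 if abs(manip.inverse_kinematics([*G,.25],Rz(20,1))[5])<abs(manip.inverse_kinematics([*G,.25],Rz(20,-1))[5]) else -1
open("flip","w").write(str(fl))
R=Rz(20,fl)
manip.set_gripper(1.0,60)
manip.move_l([*manip.current_ee_pos()[:2],.30],max_speed=.2)
manip.move_ptp([*G,.25],R)
manip.move_l([*G,.113],max_speed=.1)
manip.set_gripper(0.0,60)
print(manip.current_grip_width(),manip.current_grip_force(),manip.current_ee_pos(),manip.current_time(),manip.current_force())
manip.move_l([*G,.290],max_speed=.15)
print(manip.current_grip_width(),manip.current_grip_force(),manip.current_time(),manip.current_force())
p,d=manip.grab_frame("scene");cv2.imwrite("pics/s1.png",p[:,:,::-1])
E
```

```text
1 [0.5305 0.298 ] 0.25 [ 0.44  0.44  1.47 -0.    1.23  1.66]
1 [0.5305 0.298 ] 0.113 [ 0.44  0.59  1.59 -0.    0.96  1.66]
1 [ 0.555  -0.0075] 0.28 [-0.1   0.31  1.58 -0.    1.25  1.28]
1 [ 0.555  -0.0075] 0.248 [-0.1   0.34  1.62 -0.    1.18  1.28]
1 [ 0.5896 -0.273 ] 0.28 [-0.51  0.5   1.31 -0.    1.33  1.3 ]
1 [ 0.5896 -0.273 ] 0.188 [-0.51  0.57  1.42 -0.    1.15  1.3 ]
-1 [0.5305 0.298 ] 0.25 [ 0.44  0.44  1.47 -0.    1.23 -1.48]
-1 [0.5305 0.298 ] 0.113 [ 0.44  0.59  1.59 -0.    0.96 -1.48]
-1 [ 0.555  -0.0075] 0.28 [-0.1   0.31  1.58 -0.    1.25 -1.86]
-1 [ 0.555  -0.0075] 0.248 [-0.1   0.34  1.62 -0.    1.18 -1.86]
-1 [ 0.5896 -0.273 ] 0.28 [-0.51  0.5   1.31 -0.    1.33 -1.84]
-1 [ 0.5896 -0.273 ] 0.188 [-0.51  0.57  1.42 -0.    1.15 -1.84]
0.2955725180532429 59.0780246257782 [0.53066048 0.29809268 0.11324673] 6.5167 [-0.22145171  0.65178006  1.72987824]
0.2964434462120219 58.83714437484741 7.85 [-0.82590602 -0.02285486 -0.79476101]
```

View pics/s1.png

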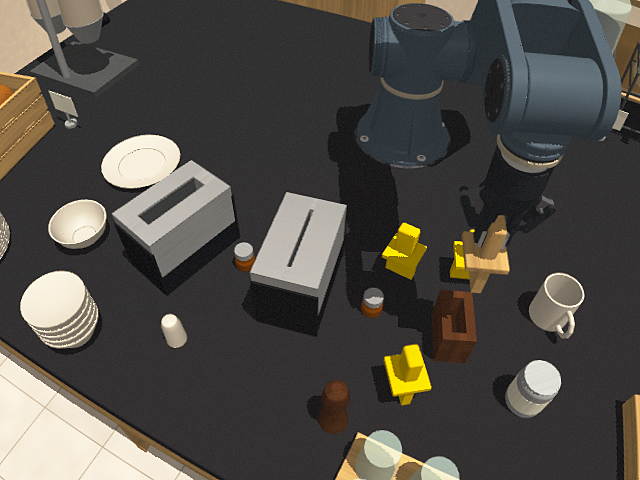

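The gauge hangs upright from the fingers at (487,255) and the rest at (455,325) is empty. The grip width of 25 mm matches the handle. Next is the jam test.

Run:
```python
from h import *
f=int(open("flip").read())
manip.move_l([*S,.29],Rz(11.2,f),max_speed=.18)
manip.move_l([*S,.256],max_speed=.08)
manip.dwell(.2);f0=manip.current_force();z=.256
while z>.240:
    z-=.001;manip.move_l([*S,z],max_speed=.03)
    F=manip.current_force()-f0
    if F[2]>10:break
manip.dwell(.5)
print(z,manip.current_ee_pos(),F,manip.current_force()-f0,manip.current_grip_width(),manip.current_ft_torque(),manip.current_time())
p,d=manip.grab_frame("scene");cv2.imwrite("pics/s2.png",p[100:340,100:420,::-1].repeat(2,0).repeat(2,1))
```

```text
0.247 [ 0.55535229 -0.00754152  0.24817247] [-3.24542179 -0.30118505 11.58646331] [-3.5664159   0.94156555 12.36403593] 0.30311769107888364 [0.09673763 0.50966882 0.03507082] 13.275
```

View pics/s2.png

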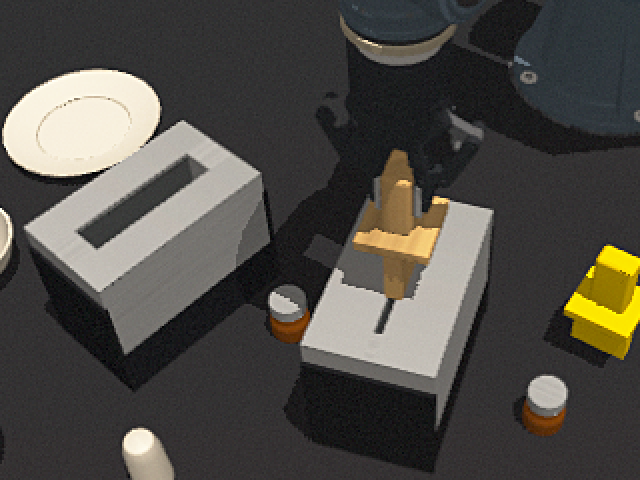

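The blade's foot stands on the stuck slot's mouth at crop pixel (397,295), in line with the slot, with 12 N at the expected height, so the jam is confirmed. On to the wide slot.

Run:
```python
from h import *
f=int(open("flip").read())
manip.move_l([*S,.285],max_speed=.08)
manip.move_l([*W,.285],Rz(-13.6,f),max_speed=.18)
manip.dwell(.2);f0=manip.current_force()
z=.285
for z in np.r_[.255,.235,.215,.2,.195,np.arange(.193,.184,-.001)]:
    manip.move_l([*W,z],max_speed=.06)
    F=manip.current_force()-f0
    if F[2]>5 or np.linalg.norm(F)>15:break
print(z,manip.current_ee_pos(),F,manip.current_time())
p,d=manip.grab_frame("scene");cv2.imwrite("pics/s3.png",p[100:340,60:380,::-1].repeat(2,0).repeat(2,1))
```

```text
0.187 [ 0.58976184 -0.2731176   0.18824487] [-4.29791001  2.86040511 10.97910354] 19.8
```

View pics/s3.png

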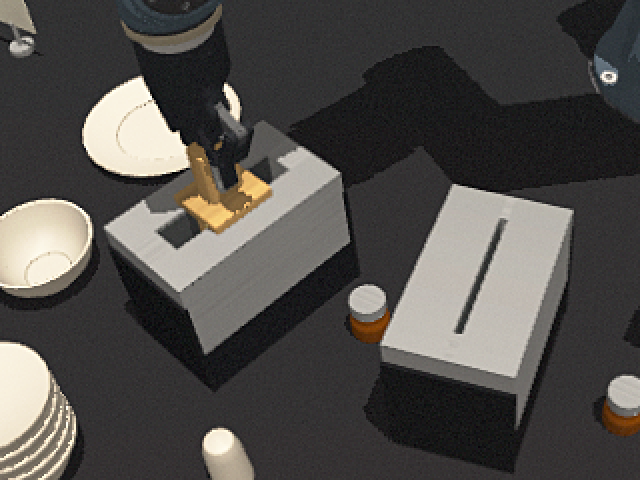

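The shoulder lies flat on the toaster's top at crop pixel (225,200), at the expected height. Now release and retreat.

Run:
```python
from h import *
manip.move_l([*W,.189],max_speed=.03)
manip.set_gripper(1.0);manip.dwell(.3)
manip.move_l([*W,.34],max_speed=.1)
a=[.4,-.03,.35];manip.move_ptp(a,manip.current_tcp_rot())
manip.dwell(.3)
p,d=manip.grab_frame("scene");P=cloud("scene",d);cv2.imwrite("pics/s4.png",p[100:340,60:380,::-1].repeat(2,0).repeat(2,1))
p=p.astype(int);w=(p[...,0]>130)&(p[...,0]-p[...,2]>40)&(np.hypot(P[...,0]-W[0],P[...,1]-W[1])<.07)&(P[...,2]>.155)
for lo,hi in((.165,.178),(.23,.245)):
    m=w&(P[...,2]>lo)&(P[...,2]<hi)
    if m.sum()>10:print(lo,m.sum(),P[m].mean(0),top_rect(P,d,m))
print(P[w][:,2].max(),manip.current_time())
```

```text
0.165 591 [ 0.59785251 -0.26150006  0.17118036] ((589.8035278320312, -272.32373046875), (69.20635986328125, 71.86882781982422), 75.48566436767578)
0.23 231 [ 0.59140712 -0.27024301  0.23475737] ((590.4612426757812, -271.66839599609375), (26.843149185180664, 40.79096603393555), 80.06936645507812)
0.23824084698690218 24.2
```

View pics/s4.png

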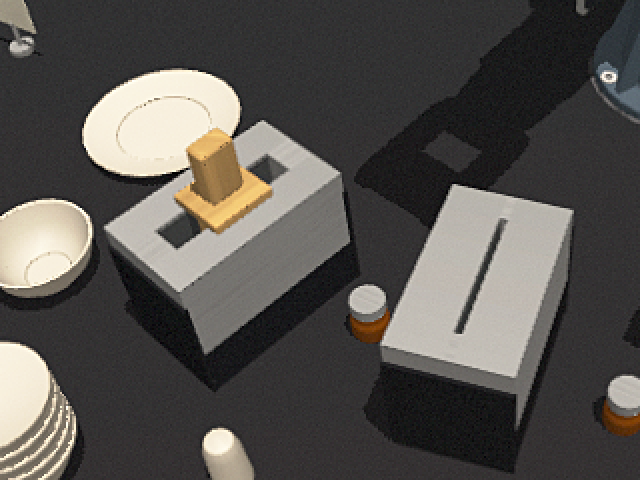

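The gauge stands upright and fully home at crop pixel (222,190): shoulder top at 0.171 m, handle top at 0.235 m, and the robot is clear.

```bash
python3 -c "
from bench import manip
print(manip.sign_off())"
```

```text
the job is handed in; nothing more can be done
None
```

The jam test pressed the blade on the closed slot with about 12 N and it did not go in; the gauge now stands released and upright, fully home in the wide slot, and I handed the job in just after 24.2 s on the robot's clock (limit 51 s).

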